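# Find the loaded parts tin

### The arm

A 6-joint arm with a two-finger parallel gripper is mounted at the origin on the work surface. World frame = base frame: x ahead of the robot, y to its left, z up, the work surface at z = 0. Lengths are in mm, angles in rad, forces in N, time in s.
With the tool pointing down it reaches from about 350 to 975 mm from the base axis. Payload 7.1 kg.
Tool frame: the origin (TCP) lies on the mounting face of the last link; the fingertips stand 182 mm ahead of it and the grasp point (between the pads) lies 163 mm ahead of it (ctrl.tip_reach is the distance from the TCP to the fingertips, in mm); z points along the fingers, y is the direction in which the jaws open and shut (so a half turn about z gives the same grasp; the last joint's range is limited). The gripper opens to 88 mm and grips with 3 to 60 N. Pads are 20 mm wide; open, the fingers measure 115 mm over their backs; the gripper's body (75 mm by 178 mm) begins 61 mm behind the grasp point.
Start: joints at [1.293, 0.423, 1.63, -0, 1.089, -0.019], TCP at [159.919, 604.179, 404.675] pointing down, gripper open.
Joint ranges: [-3, 3], [-0.9, 2.11], [0.09, 2.58], [-1.31, 4.45], [0.11, 2.69], [-2.54, 2.54]. Speed limits (rad/s): [2.39, 2.39, 3.01, 3.14, 3.14, 3.14].

### API

Orientations are given as a rotation vector (axis times angle).
In Python, from workcell import ctrl gives the robot as it stands.
- The arm moves only by the tool jog_arm, never from a script. Its argument "steps" is a list that holds one entry, the list of rows, each a list of 7 numbers: the shift along the tool's x, y, z in m, then the turn, a rotation vector about the tool's x, y, z in degrees, then the gripper's target within -1 to 1 (shut at 1, half-way at 0, fully open at -1). A call has 1 to 20 rows; each row shifts and turns the commanded pose from where the row before left it, along the tool's axes as they then stand; what a row does not reach is not made up. A row lasts 1/12 s, in which the tool goes at most 41.7 mm and 7.16 degrees, less where a joint would pass 70% of its speed; a pose out of reach is approached as far as the arm can. A call is refused whole if a number of a shift passes 0.0417 or a number of a turn 7.16, either way. A call with a gripper value outside its range is refused whole. The fingers move at their own pace and stop on an object; the grip force is fixed at half the most. Time passes only in rows, so rows that do not move let the fingers close. It gives the time, the measured TCP pose, the force and the opening at its end, in the units of the state.
- ctrl.get_obs(): the state, without advancing time (a new reading comes with each control period).
- ctrl.get_image(name): name is "side" or "top"; returns the picture (420x560x3 uint8, red, green, blue); there is no depth.
- ctrl.camera_info(name): a dict with "fx", "fy", "cx", "cy" (pixels), "origin" and "attitude" of the camera in the world. Camera axes: x right, y down, z forward; pixel columns grow to the right and rows downward; lengths in mm; the calibration is good to about 2 mm. A picture is of the moment at which its call begins. camera_info takes no time and is no camera call.
- ctrl.close_job(): hands the job in, once; it reports no verdict.
Trained networks look in the newest picture that a camera, given by its name, has taken for a name from the list of things; names that differ only in an ending like _2 or _b are one class to them, and where a whole thing is asked for, a point or a joint stands for the part that bears it (a point fixed in the world has none). Each returns a list of dicts, best first, with "p" (0 to 1); they miss things now and then, are a little off and sometimes report something else, mostly with a low value. They report only what shows in the picture. A call takes as long as a camera call. They do not tell look-alikes from the thing itself.
- ctrl.look_for(thing, camera): "bbox" ([left, top, right, bottom] in pixels, round what is visible of it).
- ctrl.trace(thing, camera): "pixels" (420x560 bool, what is visible of it) and "bbox" ([left, top, right, bottom] in pixels, round what is visible of it).
- ctrl.landmark_of(thing, camera): "uv" ([column, row] in pixels: a listed point, or the origin of a listed thing).
The state is a dict: "t": time; "qpos": joint angles; "qvel": joint speeds; "joint_torque": joint torques, N m; "ee_pos": TCP position; "orientation": TCP orientation; "ft_force": force on the tool from outside, world axes, zero at the start; "moment": the same for the moment, N m; "width": finger opening in mm.
Only numpy, scipy, OpenCV 4.12 (cv2) and the standard library are available. Lean on these libraries where they do the work, as an engineer would, in place of code of your own. Each camera call takes 0.05 s, during which the arm holds its last target.

### The job

Three look-alike closed tins stand on the body shop's bench: one holds a heavy steel hinge pin, the other two hold only a foam plug. Lift them to find out which one is the heavy one and set it down gently, upright, in the shallow grey tray. Drop none of them: the light tins must end up standing upright where they stood, on the bench.

Things in the scene. Friction and masses are not known exactly. Their poses are not given: they have to be found in the camera images.
- tin_1_mid (a point): Centre (half-way up, on the axis) of the first of three loose, closed, round metal tins standing upright on the bench. Each is 84 mm tall; the body is 54 mm across up to 70 mm height, the lid above it 57 mm across and fixed on. z is the tin's axis. The three are identical outside; any of them may be the heavy one, and neither number nor place tells which.
- tin_2_mid (a point): Centre of the second look-alike tin, as for the first. With its contents a light tin weighs 110 to 155 g and the heavy one 600 to 800 g; the contents have about 1 mm of play inside.
- tin_3_mid (a point): Centre of the third look-alike tin, as for the first. The tins stand at least 110 mm apart, centre to centre.
- tray: Shallow open tray of grey painted steel, fixed to the bench, 200 mm (its x) by 170 mm (its y) outside, 30 mm high, walls and floor 4 mm thick. The origin is the centre of its underside, which lies on the bench; z is up. A sanding block, a roll of tape and a low flat tin (96 mm across, 30 mm high) stand at least 40 mm beyond the tins, seen from the robot, and have no part in the job.
Mind the look-alikes: they are no part of the job. What is shaped like the part that bears tin_1_mid but yellow is not meant. Leave any pink look-alike of the part that bears tin_2_mid alone.

How it is judged:
By the outcome, as a careful person would: the job done as asked, in the order asked, and still so for the second after the job is handed in, with the robot touching nothing.
It also fails if it takes over 64 s, if anything falls off the work surface, if the arm or the gripper's body presses on something with over 40 N, if the wrist force passes 120 N, or if a joint passes its speed limit or range.

## Working session

There is one attempt and no reset: what is moved stays moved. The work goes in short steps, Python scripts to look and compute and a tool call to move; the robot and the scene stay as the last step left them, time stands still between calls to the robot, and variables do not carry over. Pictures are saved under pics/ and viewed, and the job is handed in when it is done.

Besides the shell and the picture viewer there is one more tool, called after "Call:" as name([rows], argument=value, ...), one row to a line, values as JSON. jog_arm: Moves the arm, as the interface text tells. Its arguments: {"type":"object","properties":{"steps":{"type":"array"}},"required":["steps"]}

```bash
mkdir -p pics; cat > h.py <<'E'
from workcell import ctrl
import numpy as np, cv2
from scipy.spatial.transform import Rotation as R
def save(im,n): cv2.imwrite('pics/'+n,im[:,:,::-1])
E
python3 - <<'E'
from h import *
for c in('top','side'):
    save(ctrl.get_image(c),c+'0.png'); print(ctrl.camera_info(c))
    for th in('tin_1_mid','tray'):
        print(c,th,[(np.round(d['uv']),round(d['p'],2)) for d in ctrl.landmark_of(th,c)],[(np.round(d['bbox']),round(d['p'],2)) for d in ctrl.look_for(th,c)])
o=ctrl.get_obs();print(o)
print(R.from_rotvec(o['orientation']).as_matrix().round(3))
E
```

```text
{'fx': 407.3601832969885, 'fy': 407.3601832969885, 'cx': 282.1459768011734, 'cy': 209.1450207593657, 'origin': array([448.39267431, -88.90731598, 872.26705517]), 'attitude': array([-2.14932777,  2.19375119, -0.09345258])}
top tin_1_mid [(array([408., 179.]), 0.79), (array([359., 187.]), 0.74), (array([462., 167.]), 0.59)] [(array([389., 165., 428., 197.]), 0.63), (array([438., 150., 480., 181.]), 0.59), (array([340., 175., 374., 206.]), 0.58)]
top tray [(array([124., 216.]), 0.91)] [(array([ 69., 163., 172., 274.]), 0.73)]
{'fx': 544.4616061572585, 'fy': 544.4616061572585, 'cx': 282.5509568479953, 'cy': 218.33283096344684, 'origin': array([ 101.62846802, -764.74127099,  862.8708321 ]), 'attitude': array([-2.28942197,  0.62710986, -0.24981348])}
side tin_1_mid [(array([390., 298.]), 0.97), (array([354., 260.]), 0.73), (array([442., 337.]), 0.72)] [(array([338., 239., 370., 290.]), 0.88), (array([420., 308., 463., 359.]), 0.87), (array([374., 272., 411., 320.]), 0.68)]
side tray [(array([220., 153.]), 0.82)] [(array([176., 118., 268., 183.]), 0.9)]
{'t': 0.5, 'qpos': array([ 1.29300629e+00,  4.23134360e-01,  1.62994604e+00,  7.42029404e-06,
        1.08862096e+00, -1.90057742e-02]), 'qvel': array([-0.0019671 , -0.00048705,  0.00038254, -0.00093002,  0.00174011,
        0.00232307]), 'joint_torque': array([-1.49988646e-03, -5.44147253e+01, -2.73817009e+01,  6.43709069e-02,
        1.76615641e-02, -1.41980985e-05]), 'ee_pos': array([159.90949016, 604.16204809, 404.63546828]), 'orientation': array([-4.05366484e-01, -3.11530746e+00,  1.67351504e-04]), 'ft_force': array([ 0.6788229 ,  0.31695139, -0.35700119]), 'moment': array([-0.02442235, -0.03567119, -0.04184853]), 'width': 87.96254506857478}
[[-0.967  0.256 -0.   ]
 [ 0.256  0.967 -0.   ]
 [ 0.    -0.    -1.   ]]
```

View pics/top0.png

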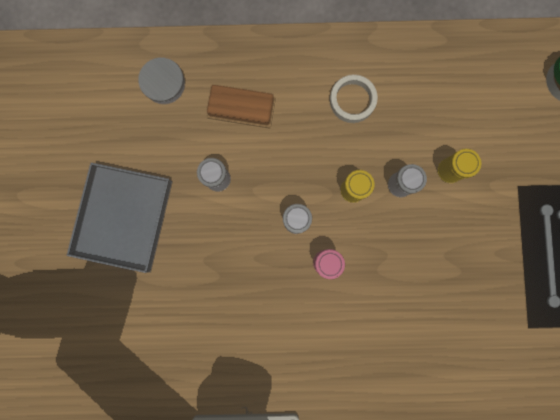

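View pics/side0.png

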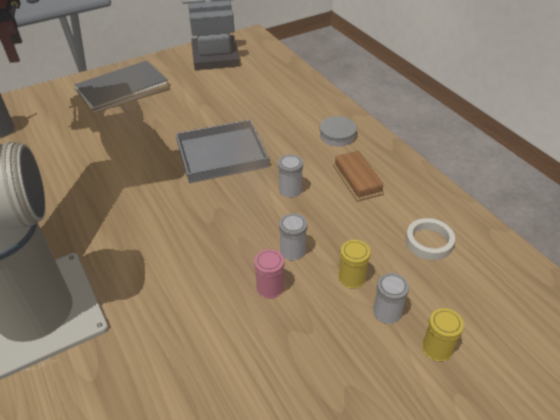

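```bash
cat >> h.py <<'E'
from scipy.optimize import least_squares
def proj(c,P):
    i=ctrl.camera_info(c); M=R.from_rotvec(i['attitude']).as_matrix()
    q=(np.atleast_2d(P)-i['origin'])@M
    return np.c_[i['cx']+i['fx']*q[:,0]/q[:,2], i['cy']+i['fy']*q[:,1]/q[:,2]]
def tri(a,b,x0=(500,0,40)):
    s=least_squares(lambda p:np.r_[proj('top',p)[0]-a,proj('side',p)[0]-b],x0); return s.x,s.fun
def onz(c,uv,z):
    s=least_squares(lambda p:proj(c,[p[0],p[1],z])[0]-uv,(500,0)); return s.x
E
python3 - <<'E'
from h import *
T=[(408,179),(359,187),(462,167)];S=[(390,298),(354,260),(442,337)]
for a,b in zip(T,S): print(tri(a,b),onz('top',a,42),onz('side',b,42))
print(tri((124,216),(220,153)),onz('top',(124,216),0),onz('side',(220,153),0))
E
```

```text
(array([ 578.05745038, -342.55702663,   43.80937274]), array([-0.78969075,  1.65107615,  1.61380287, -0.38913026])) [ 581.73537833 -344.89675648] [ 575.98733301 -340.79882156]
(array([ 564.98104808, -240.87984523,   56.17253005]), array([-0.06128482,  0.1274103 ,  0.13350355, -0.02590445])) [ 567.26712765 -243.65464325] [ 572.85624698 -231.59615978]
(array([ 601.57761161, -454.68744171,   44.73695276]), array([-0.52132565,  1.09802376,  0.99893666, -0.30251712])) [ 604.35188473 -457.10623527] [ 601.33768809 -453.22467529]
(array([518.07441612, 257.72347257,  -0.71711551]), array([-0.68758019,  1.39049789,  1.84976139,  0.05681215])) [520.98849337 256.00196626] [513.79775323 259.50099959]
```

The top view shows grey tins at about (211,172), (297,218) and (411,179), with yellow and pink look-alikes beside them and the tray at (121,217). The networks mostly reported the yellow ones, so I'll locate the grey lids precisely.

```bash
python3 - <<'E'
from h import *
top=cv2.imread('pics/top0.png');sid=cv2.imread('pics/side0.png')
def blob(im,c,r=18):
    hsv=cv2.cvtColor(im,cv2.COLOR_BGR2HSV)
    print(hsv[c[1],c[0]])
    m=((hsv[:,:,1]<60)&(hsv[:,:,2]>hsv[c[1],c[0],2]-35)).astype('uint8')
    n,l,s,cen=cv2.connectedComponentsWithStats(m)
    k=l[c[1],c[0]]; return cen[k],s[k]
for a,b in (((211,172),(290,162)),((297,218),(293,223)),((412,178),(391,285))):
    ca,sa=blob(top,a);cb,sb=blob(sid,b)
    print(ca,sa,cb,sb); print(tri(ca,cb)); print(onz('top',ca,84),onz('side',cb,84))
for n,im,x,y in(('t',top,180,140),('s',sid,270,140)):
    cv2.imwrite(f'pics/z{n}.png',cv2.resize(im[y:y+180 if n=='s' else y+100,x:x+260 if n=='t' else x+160],None,fx=3,fy=3))
# tray corners from trace
from workcell import ctrl
for c in('top','side'):
    d=ctrl.trace('tray',c)[0]['pixels'].astype('uint8')
    cs=max(cv2.findContours(d,0,1)[0],key=cv2.contourArea)
    r=cv2.approxPolyDP(cv2.convexHull(cs),8,True)[:,0]
    print(c,r.tolist(),[onz(c,p,30).round().tolist() for p in r], [onz(c,p,0).round().tolist() for p in r])
E
```

```text
[  0   2 151]
[  0   3 171]
[209.625      172.51590909] [197 161  27  25 440] [289.66129032 160.60483871] [278 154  25  14 248]
(array([596.73524876,  55.76774722,  82.7022667 ]), array([ 0.09621934, -0.19785712, -0.25124531,  0.02608871]))
[596.10234048  55.72042811] [596.4448745   54.19124935]
[150   2 161]
[170   4 173]
[297.08571429 218.04285714] [287 208  21  21 350] [292.728125 221.13125 ] [279 213  28  17 320]
(array([ 502.90407346, -113.60170924,   84.82806762]), array([-0.02880732,  0.05919965,  0.06776231, -0.00668859]))
[ 503.07524904 -113.68621103] [ 503.20473081 -112.85510708]
[150   2 152]
[170   4 174]
[412.04022989 177.98275862] [402 168  21  21 348] [393.95662651 283.61927711] [378 273  31  23 415]
(array([ 577.55915904, -340.45115454,   83.35094436]), array([ 0.15244709, -0.31906182, -0.31814728,  0.07944341]))
[ 576.82955597 -339.91612738] [ 577.76720895 -340.95489211]
top [[91, 164], [172, 181], [150, 272], [67, 255]] [[630.0, 315.0], [590.0, 145.0], [402.0, 189.0], [440.0, 361.0]] [[636.0, 330.0], [595.0, 153.0], [400.0, 199.0], [440.0, 377.0]]
side [[251, 120], [268, 166], [190, 182], [176, 134]] [[630.0, 307.0], [576.0, 120.0], [393.0, 163.0], [437.0, 352.0]] [[649.0, 346.0], [593.0, 152.0], [403.0, 196.0], [449.0, 392.0]]
```

```bash
ls; python3 -c "
from workcell import ctrl;print([a for a in dir(ctrl) if a[0]!='_'])"
```

```text
h.py
pics
['Unreachable', 'camera_info', 'close_job', 'get_image', 'get_obs', 'landmark_of', 'look_for', 'tip_reach', 'trace']
```

Call:
jog_arm([
  [[0,0,0,0,0,6.8,-1],[0,0,0,0,0,6.8,-1],[0,0,0,0,0,6.8,-1],[0,0,0,0,0,6.8,-1],[0,0,0,0,0,6.8,-1],[0,0,0,0,0,6.8,-1],[0,0,0,0,0,6.8,-1],[0,0,0,0,0,6.8,-1],[0,0,0,0,0,6.8,-1],[0,0,0,0,0,6.8,-1],[0,0,0,0,0,7.1,-1],[-0.03,0.024,0.005,0,0,0,-1],[-0.03,0.024,0.005,0,0,0,-1],[-0.03,0.024,0.005,0,0,0,-1],[-0.03,0.024,0.005,0,0,0,-1],[-0.03,0.024,0.005,0,0,0,-1],[-0.03,0.024,0.005,0,0,0,-1],[-0.03,0.024,0.005,0,0,0,-1]],
])

```text
t: 2.1
ee_pos: [329.0, 392.9, 369.7]
orientation: [2.22, 2.223, 0.001]
ft_force: [0.1, 0.6, 0.0]
width: 88.0
```

View pics/zt.png

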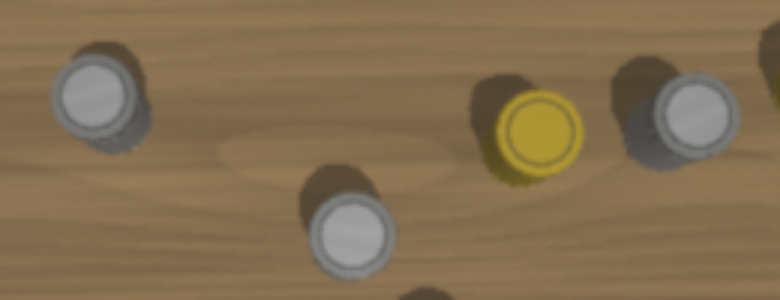

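View pics/zs.png

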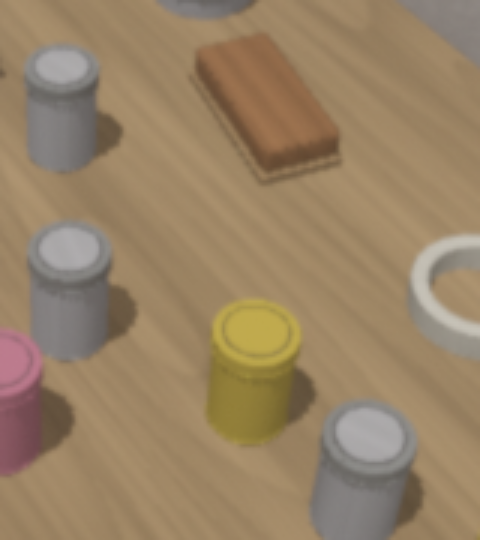

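```bash
python3 - <<'E'
from h import *
for a,b in (((211.3,172),(290.6,161.8)),((297.2,218.3),(293,221.8)),((412,178.4),(393,284.2))):
    print(tri(a,b)[0].round(1),onz('top',a,84).round(1),onz('side',b,84).round(1))
o=ctrl.get_obs();print(o['ee_pos'],o['ft_force'],o['qpos'])
E
```

```text
[597.8  52.9  80.8] [597.1  52.4] [596.1  49.5]
[ 502.8 -114.    83.3] [ 502.6 -113.9] [ 502.7 -114.7]
[ 576.3 -340.3   82.5] [ 576.  -339.8] [ 575.5 -341.1]
[328.96182564 392.87429922 369.68241055] [0.13151327 0.56234658 0.03665405] [ 8.50496729e-01  3.06281640e-01  1.90517206e+00 -6.46948523e-05
  9.29603261e-01  8.48902669e-01]
```

Call:
jog_arm([
  [[-0.0284,0.0223,0.005,0,0,0,-1],[-0.0284,0.0223,0.005,0,0,0,-1],[-0.0284,0.0223,0.005,0,0,0,-1],[-0.0284,0.0223,0.005,0,0,0,-1],[-0.0284,0.0223,0.005,0,0,0,-1],[-0.0284,0.0223,0.005,0,0,0,-1],[-0.0284,0.0223,0.005,0,0,0,-1],[-0.0284,0.0223,0.005,0,0,0,-1],[-0.0284,0.0223,0.005,0,0,0,-1],[-0.0284,0.0223,0.005,0,0,0,-1],[-0.0284,0.0223,0.005,0,0,0,-1],[-0.0284,0.0223,0.005,0,0,0,-1],[0,0,0,0,0,0,-1],[0,0,0,0,0,0,-1],[0,0,0,0,0,0,-1]],
])

```text
t: 3.35
ee_pos: [595.7, 54.1, 309.4]
orientation: [-2.22, -2.221, 0.001]
ft_force: [-0.9, -0.8, -1.0]
width: 88.0
```

```bash
python3 - <<'E'
from h import *
save(ctrl.get_image('side'),'s1.png')
o=ctrl.get_obs();print(o['ee_pos'],o['ft_force'],o['qpos'],o['orientation'])
E
```

```text
[595.5212916   54.6087878  309.64266162] [-0.13539287  0.60625276 -0.48079529] [7.14968682e-02 5.05441648e-01 1.75343257e+00 2.80046818e-04
 8.83516257e-01 6.96102235e-02] [-2.21905756e+00 -2.22285293e+00  7.23446849e-04]
```

View pics/s1.png

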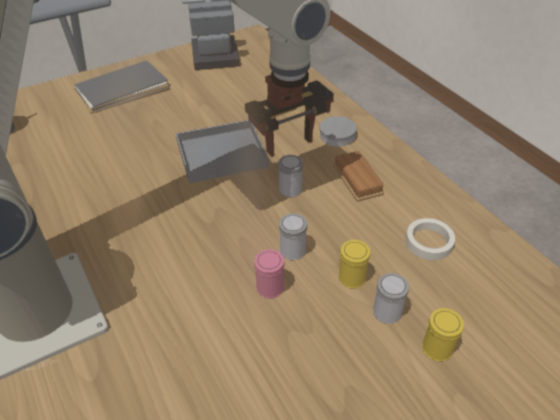

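Call:
jog_arm([
  [[-0.002,0.0015,0.01,0,0,0,-1],[0,0,0.012,0,0,0,-1],[0,0,0.012,0,0,0,-1],[0,0,0.012,0,0,0,-1],[0,0,0.012,0,0,0,-1],[0,0,0.012,0,0,0,-1],[0,0,0.012,0,0,0,-1],[0,0,0.012,0,0,0,-1],[0,0,0.01,0,0,0,-1],[0,0,0,0,0,0,-1],[0,0,0,0,0,0,-1],[0,0,0,0,0,0,-1]],
])

```text
t: 4.4
ee_pos: [598.0, 51.9, 205.9]
orientation: [2.22, 2.223, 0.001]
ft_force: [-0.4, -0.9, -0.1]
width: 87.6
```

Call:
jog_arm([
  [[0,0,0,0,0,0,0.1],[0,0,0,0,0,0,0.3],[0,0,0,0,0,0,1],[0,0,0,0,0,0,1],[0,0,0,0,0,0,1],[0,0,0,0,0,0,1],[0,0,0,0,0,0,1],[0,0,0,0,0,0,1]],
])

```text
t: 5.07
ee_pos: [598.0, 51.9, 206.0]
orientation: [2.22, 2.222, 0.001]
ft_force: [0.8, -0.2, 3.0]
width: 56.2
```

```bash
python3 - <<'E'
from h import *
o=ctrl.get_obs();print(o['ee_pos'],o['ft_force'],o['moment'],o['width'],o['joint_torque'])
E
```

```text
[597.95835654  51.92310768 205.9659647 ] [ 0.80106295 -0.17542618  3.02136168] [-0.09164552  0.127799    0.03806049] 56.16639331416332 [ 6.13342202e-02 -5.66388059e+01 -1.64538771e+01  5.37533686e-02
  8.06668773e-02  1.38295454e-03]
```

Call:
jog_arm([
  [[0,0,0,0,0,0,1],[0,0,0,0,0,0,1],[0,0,0,0,0,0,1],[0,0,0,0,0,0,1]],
])

```text
t: 5.4
ee_pos: [598.0, 51.9, 205.9]
orientation: [2.22, 2.222, 0.001]
ft_force: [1.6, 0.4, 4.8]
width: 56.2
```

```bash
python3 - <<'E'
from h import *
save(ctrl.get_image('side'),'s2.png')
save(ctrl.get_image('top'),'t2.png')
a=cv2.imread('pics/s2.png')[100:220,230:370];cv2.imwrite('pics/s2z.png',cv2.resize(a,None,fx=4,fy=4))
o=ctrl.get_obs();print(o['ee_pos'],o['ft_force'],o['moment'],o['width'])
E
```

```text
[597.9577432   51.94997126 205.93620622] [ 1.19558727 -0.16181957  5.02207869] [-0.02418593  0.04538305 -0.02589569] 56.27257750740522
```

View pics/s2z.png

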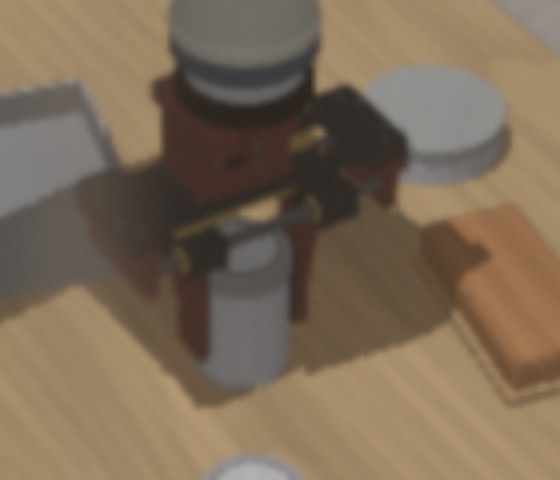

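Call:
jog_arm([
  [[0,0,-0.002,0,0,0,1],[0,0,-0.002,0,0,0,1],[0,0,-0.002,0,0,0,1],[0,0,-0.002,0,0,0,1],[0,0,0,0,0,0,1],[0,0,0,0,0,0,1],[0,0,0,0,0,0,1],[0,0,0,0,0,0,1]],
])

```text
t: 6.17
ee_pos: [597.6, 51.9, 213.5]
orientation: [-2.22, -2.223, 0.0]
ft_force: [-0.2, -0.2, -5.8]
width: 56.2
```

```bash
python3 - <<'E'
from h import *
save(ctrl.get_image('side'),'s3.png')
a=cv2.imread('pics/s3.png')[100:220,230:370];cv2.imwrite('pics/s3z.png',cv2.resize(a,None,fx=4,fy=4))
o=ctrl.get_obs();print(o['ee_pos'],o['ft_force'],o['moment'],o['width'],o['orientation'])
E
```

```text
[597.63888098  51.92925531 213.54869765] [-0.42396535  0.55456441 -7.61505387] [-0.04244433  0.03507447  0.02257552] 56.126309692323034 [-2.21988888e+00 -2.22273391e+00  3.46152737e-04]
```

View pics/s3z.png

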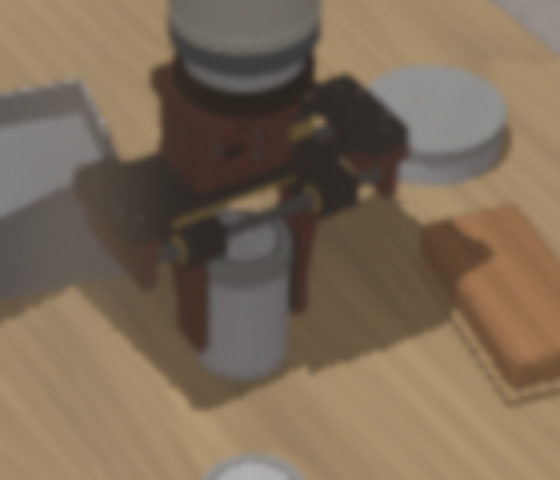

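Call:
jog_arm([
  [[0,0,-0.004,0,0,0,1],[0,0,-0.008,0,0,0,1],[0,0,-0.01,0,0,0,1],[0,0,-0.01,0,0,0,1],[0,0,-0.01,0,0,0,1],[0,0,-0.008,0,0,0,1],[0,0,-0.004,0,0,0,1],[0,0,0,0,0,0,1],[0,0,0,0,0,0,1],[0,0,0,0,0,0,1],[0,0,0,0,0,0,1],[0,0,0,0,0,0,1],[0,0,0,0,0,0,1]],
])

```text
t: 7.3
ee_pos: [597.6, 51.9, 267.2]
orientation: [-2.22, -2.222, 0.001]
ft_force: [-0.7, -0.3, -7.2]
width: 56.3
```

```bash
python3 - <<'E'
from h import *
o=ctrl.get_obs();print(o['ee_pos'],o['ft_force'],o['moment'],o['width'],o['orientation'])
save(ctrl.get_image('side'),'s4.png')
a=cv2.imread('pics/s4.png')[60:220,170:370];cv2.imwrite('pics/s4z.png',cv2.resize(a,None,fx=3.5,fy=3.5))
o=ctrl.get_obs();print(o['ee_pos'],o['ft_force'],o['moment'],o['width'],o['orientation'])
E
```

```text
[597.57909793  51.92019633 267.19110489] [-0.67724062 -0.26183909 -7.16435194] [-0.09176232  0.00029741 -0.01594101] 56.34598015449328 [-2.21960439e+00 -2.22245957e+00  1.01463330e-03]
[597.6351441   51.92485909 267.27639702] [-0.54189335 -0.44589278 -6.82481652] [-0.10171214  0.02665141  0.01111632] 55.99022306036881 [-2.21970324e+00 -2.22256068e+00  8.16329118e-04]
```

View pics/s4z.png

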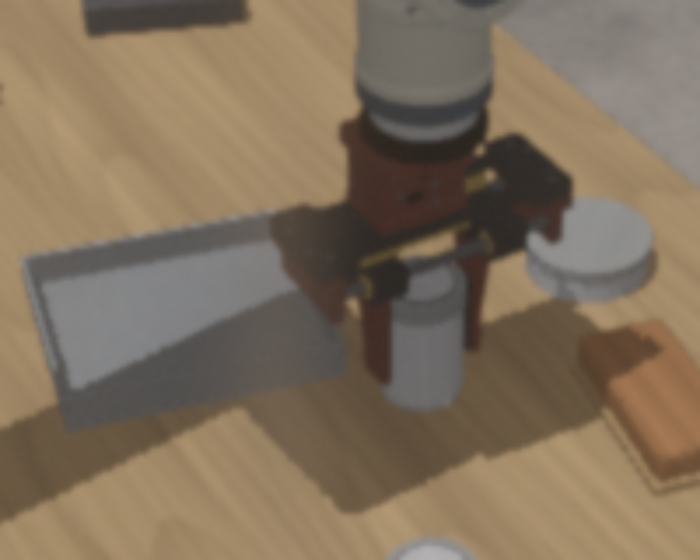

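Tin A reads about 7 N, so it holds the roughly 0.7 kg pin and is the heavy one; a light tin would read at most 1.5 N. Next it goes to the tray.

Call:
jog_arm([
  [[0.005,-0.002,0,0,0,0,1],[0.012,-0.005,0,0,0,0,1],[0.02,-0.008,0,0,0,0,1],[0.024,-0.0097,0,0,0,0,1],[0.026,-0.0105,0,0,0,0,1],[0.026,-0.0105,0,0,0,0,1],[0.026,-0.0105,0,0,0,0,1],[0.024,-0.0097,0,0,0,0,1],[0.018,-0.0073,0,0,0,0,1],[0.012,-0.0048,0,0,0,0,1],[0.006,-0.0024,0,0,0,0,1],[0.003,-0.0012,0,0,0,0,1],[0,0,0,0,0,0,1],[0,0,0,0,0,0,1],[0,0,0,0,0,0,1],[0,0,0,0,0,0,1]],
])

```text
t: 8.68
ee_pos: [516.2, 253.0, 267.6]
orientation: [2.221, 2.221, -0.0]
ft_force: [-0.5, -0.2, -6.6]
width: 56.2
```

```bash
python3 - <<'E'
from h import *
o=ctrl.get_obs();print(o['ee_pos'],o['ft_force'],o['moment'],o['width'],o['orientation'])
a=ctrl.get_image('side');save(cv2.resize(a[40:220,120:340],None,fx=3,fy=3),'s5z.png')
a=ctrl.get_image('top');save(a,'t5.png')
E
```

```text
[516.24046173 253.01279845 267.6448865 ] [-0.46790535 -0.17249386 -6.57158186] [-0.10517089  0.09020006  0.00328824] 56.18166189999888 [ 2.22139740e+00  2.22138125e+00 -1.63826115e-04]
```

View pics/s5z.png

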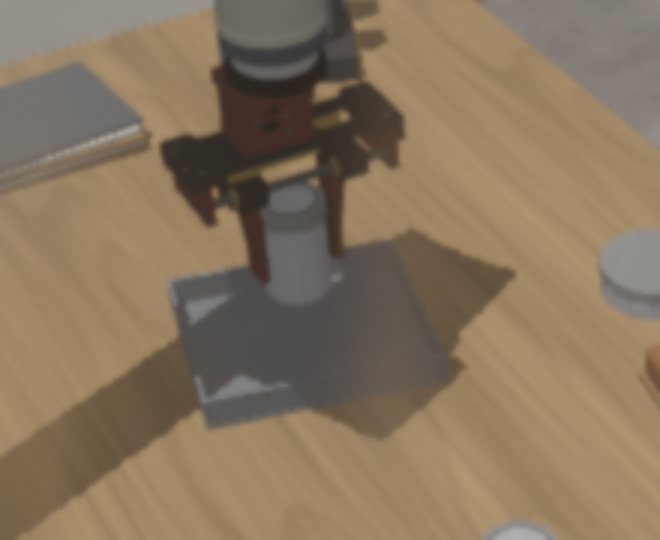

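View pics/t5.png

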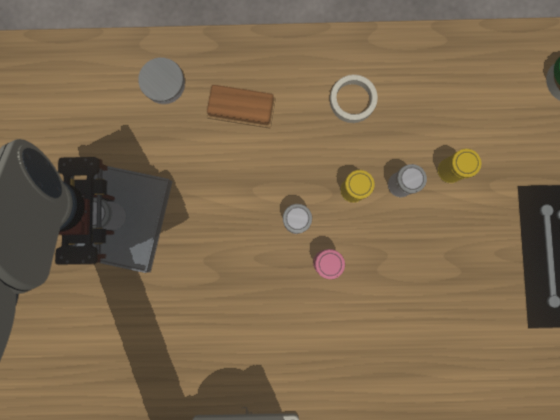

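Call:
jog_arm([
  [[0,0,0.003,0,0,0,1],[0,0,0.007,0,0,0,1],[0,0,0.009,0,0,0,1],[0,0,0.009,0,0,0,1],[0,0,0.009,0,0,0,1],[0,0,0.007,0,0,0,1],[0,0,0.004,0,0,0,1],[0,0,0.002,0,0,0,1],[0,0,0.001,0,0,0,1],[0,0,0.001,0,0,0,1],[0,0,0.001,0,0,0,1],[0,0,0.001,0,0,0,1],[0,0,0,0,0,0,1],[0,0,0,0,0,0,1],[0,0,0,0,0,0,1],[0,0,0,0,0,0,1]],
])

```text
t: 10.12
ee_pos: [515.9, 253.8, 213.8]
orientation: [2.22, 2.223, 0.0]
ft_force: [-0.4, 1.0, -6.5]
width: 56.1
```

```bash
python3 - <<'E'
from h import *
o=ctrl.get_obs();print(o['ee_pos'],o['ft_force'],o['moment'],o['width'],o['orientation'])
E
```

```text
[515.87902216 253.84725665 213.81418106] [-0.42645471  0.998583   -6.54565299] [-0.09371651  0.04785425  0.00517678] 56.07360285881947 [2.22000251e+00 2.22278818e+00 3.30150296e-04]
```

Call:
jog_arm([
  [[0,0,0.001,0,0,0,1],[0,0,0.001,0,0,0,1],[0,0,0.0005,0,0,0,1],[0,0,0.0005,0,0,0,1],[0,0,0.0005,0,0,0,1],[0,0,0,0,0,0,1],[0,0,0,0,0,0,1],[0,0,0,0,0,0,1]],
])

```text
t: 10.78
ee_pos: [515.9, 253.8, 210.2]
orientation: [-2.22, -2.223, 0.0]
ft_force: [-0.3, 0.1, -7.0]
width: 56.1
```

Call:
jog_arm([
  [[0,0,0.0005,0,0,0,1],[0,0,0.0005,0,0,0,1],[0,0,0,0,0,0,1],[0,0,0,0,0,0,1],[0,0,0,0,0,0,1]],
])

```text
t: 11.2
ee_pos: [516.0, 253.9, 209.9]
orientation: [2.22, 2.223, 0.001]
ft_force: [-2.4, -1.9, 6.2]
width: 56.2
```

Call:
jog_arm([
  [[0,0,0,0,0,0,-0.35],[0,0,0,0,0,0,-0.45],[0,0,0,0,0,0,-0.6],[0,0,0,0,0,0,-0.8],[0,0,0,0,0,0,-1],[0,0,0,0,0,0,-1],[0,0,0,0,0,0,-1],[0,0,0,0,0,0,-1]],
])

```text
t: 11.87
ee_pos: [515.9, 253.8, 209.1]
orientation: [2.22, 2.223, 0.0]
ft_force: [-0.0, -1.1, 0.8]
width: 87.9
```

```bash
python3 - <<'E'
from h import *
o=ctrl.get_obs();print(o['ee_pos'],o['ft_force'],o['moment'],o['width'],o['orientation'])
a=ctrl.get_image('side');save(cv2.resize(a[40:220,120:340],None,fx=3,fy=3),'s6z.png')
E
```

```text
[515.86460054 253.84731393 209.13999691] [-0.01099449 -1.05374104  0.76186654] [-0.09055869  0.11872385  0.01205964] 87.93721949612278 [2.21993448e+00 2.22291145e+00 4.85151146e-06]
```

View pics/s6z.png

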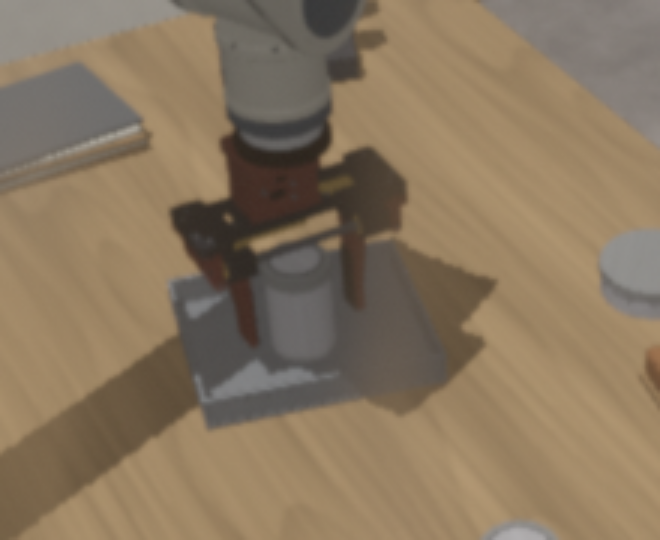

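Call:
jog_arm([
  [[0,0,-0.006,0,0,0,-1],[0,0,-0.01,0,0,0,-1],[0,0,-0.014,0,0,0,-1],[0,0,-0.014,0,0,0,-1],[0,0,-0.014,0,0,0,-1],[0,0,-0.02,0,0,0,-1],[0,0,-0.02,0,0,0,-1],[0,0,-0.02,0,0,0,-1],[0,0,-0.02,0,0,0,-1],[0.02,-0.02,-0.01,0,0,0,-1],[0.02,-0.02,0,0,0,0,-1],[0.02,-0.02,0,0,0,0,-1],[0.02,-0.02,0,0,0,0,-1],[0.02,-0.02,0,0,0,0,-1],[0.02,-0.02,0,0,0,0,-1],[0.02,-0.02,0,0,0,0,-1],[0.02,-0.02,0,0,0,0,-1],[0,0,0,0,0,0,-1],[0,0,0,0,0,0,-1]],
])

```text
t: 13.5
ee_pos: [354.8, 414.3, 358.1]
orientation: [2.217, 2.226, 0.002]
ft_force: [0.6, 0.3, 0.4]
width: 88.0
```

```bash
python3 - <<'E'
from h import *
save(ctrl.get_image('side'),'s7.png');save(ctrl.get_image('top'),'t7.png')
o=ctrl.get_obs();print(o['t'],o['ee_pos'],o['ft_force'])
E
```

```text
13.6 [355.89802103 413.31674216 357.76409063] [-0.10531311 -0.36744944  0.11129014]
```

View pics/s7.png

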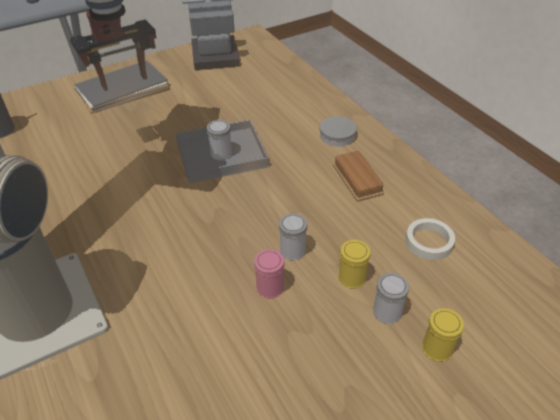

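View pics/t7.png

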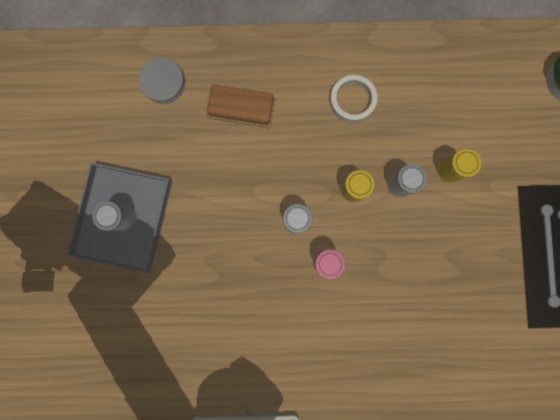

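The tin stands upright in the tray (side view (220,140), lid at (107,216) from above). The two other grey tins are unmoved at (297,218) and (412,179), and the arm is clear.

```bash
python3 -c "
from workcell import ctrl;print(ctrl.close_job())"
```

```text
the job is handed in; nothing more can be done
None
```

The heavy tin is standing upright near the middle of the grey tray, and I handed the job in at about 13.6 s.

- **Finding it:** The first grey tin I lifted, at about (597, 52) mm, pulled down with about 7 N. That is roughly 0.7 kg, against at most 1.5 N for a light tin. Since that settled it, I did not lift the other two.
- **Placing it:** I lowered the tin in steps of 0.5–1 mm until it touched the tray floor. The wrist force at contact was about 6 N upward, and I then opened the gripper gradually.
- **Last checks:** Both camera views after the release show the tin upright in the tray. The two light tins and the yellow and pink look-alikes are where they stood, and the arm is clear of everything.
- **What disagreed:**
    - The tin network mostly reported the yellow look-alikes, so I located the grey lids from the pictures with the calibration.
    - The fingers stopped at 56 mm rather than the 54 mm body width. They may have been bearing on the lid edge, but the tin did not visibly slip.

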